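# Set the moisture scanner's dial and present the oak block above its sensor

### The job

Set the bench moisture scanner for this wood: turn its dial until the pointer line stands at the raised index on the housing. Then pick up the small square-section oak block, bring it across past the two boxes and hold it level about a centimetre above the middle of the sensor plate, lengthwise along the plate; the block must never touch the scanner, and the boxes and the other, flatter offcut stay where they are. Finish with the gripper still holding the block there: it is not put down.

Things in the scene. Friction and masses are not known exactly. Their poses are not given: they have to be found in the camera images.
- scanner: bench moisture scanner, a grey housing fixed to the worktop: 120 mm along its own x, 180 mm along its own y, 40 mm high; origin at the centre of its underside, z up. Its turning angle on the bench varies. On its top the black sensor plate lies towards its +y end and the dial towards its -y end
- plate_mid (a point): centre of the upper face of the sensor plate (black, 96 mm along the scanner's x, 40 mm along its y, 6 mm proud of the housing, 46 mm above the worktop, within a thin aluminium frame); axes those of the scanner, so the plate's length runs along x
- wood_dial (a joint): angle of the dial (rad), grows anticlockwise seen from above; 0 = pointer line exactly at the index; it starts 0.7 to 1.4 rad on the positive side, turns with light friction (about 0.04 N m), stays where it is left, and has end stops at -1.7 and 1.7
- dial_grip (a point): point on the vertical dial axis half-way up the bar grip. The dial is a black disc of 48 mm diameter whose upper face is 9.5 mm above the housing; on it stands the bar grip, 44 mm long, 11 mm thick and 24 mm high (top 33.5 mm above the housing, 73.5 mm above the worktop). Axes turn with the dial: the bar runs along x, and a white pointer line lies on top of its -x end
- index_mark (a point): upper face of the raised index, a white bar 14 x 5 mm, 6 mm high, on the housing 37 mm from the dial axis towards the scanner's -x side
- oak_mid (a point): centre of the loose oak block, 32 x 90 mm and 32 mm high, square in section, about 0.07 kg; its length runs along this frame's y, z up. It lies on the worktop, to the robot's left; it and the flat offcut may be in each other's places
- flat_offcut: the other offcut, pine, 45 x 120 mm and 25 mm high, wider, longer and flatter than the oak block; origin at the centre of its underside, length along y. Leave alone
- tall_box: carton of fixings standing between the offcuts and the scanner, 85 mm (own x) x 64 mm (own y), 100 mm high, 0.6 kg; origin at the centre of its underside. Leave alone. Nearer the robot than the two boxes a plywood clamping jig with a lever, up to 95 mm high, is fixed to the worktop
- low_box: second carton of fixings standing beside it, to its left or right, 102 mm (own x) x 63 mm (own y), 62 mm high, 0.6 kg; origin at the centre of its underside. Leave alone

How it is judged:
On the way, in this order (a step that is already met when the one before it is completed fails the run):
1. the dial's pointer stands at the index (within 0.12 rad) (value of joint wood_dial between -0.12 and 0.12 rad), for 0.3 s.
2. the oak block is lifted off the worktop (height (world z) of oak_mid above 0.05 m), for 0.2 s.
At the end, for the whole second after the job is handed in: Dial within 0.12 rad of the index; oak block held still in the fingers, its centre within 12 mm of the plate's centre seen from above, its underside 3 to 20 mm above the plate, its length within 0.14 rad of the plate's, level within 0.12 rad, touching the scanner nowhere (all of step 1 and horizontal distance between oak_mid and plate_mid below 0.012 m and z of oak_mid in the frame of plate_mid between 0.019 and 0.036 m and angle between the y axis of oak_mid and the x axis of plate_mid, either way round below 0.14 rad and angle between oak_mid's own z axis and vertical below 0.12 rad and linear speed of oak_block below 0.02 m/s and contact force between the fingers and oak_block above 1 N and contact force between oak_block and scanner below 0.1 N); the arm keeps its last pose, push and grip.
It fails at once if the oak block touches the scanner (contact force between oak_block and scanner above 0.5 N).
It fails at once if a box is shifted by more than 25 mm or tipped (distance of any of tall_box, low_box from where it was at the start of the episode above 0.025 m or angle between any of tall_box, low_box's own z axis and vertical above 0.3 rad).
It fails at once if the flat offcut is shifted by more than 25 mm (distance of flat_offcut from where it was at the start of the episode above 0.025 m).
It also fails if it takes over 64 s, if anything falls off the work surface, if the arm or the gripper's body presses on something with over 40 N, if the wrist force passes 120 N, or if a joint passes its speed limit or range.

### The arm

A 6-joint arm with a two-finger parallel gripper is mounted at the origin on a cart in front of the work surface, level with it; the furniture and walls round the work are solid. World frame = base frame: x ahead of the robot, y to its left, z up, the work surface at z = 0. Lengths are in m, angles in rad, forces in N, time in s.
With the tool pointing down it reaches from about 0.35 to 0.925 m from the base axis. Payload 6.4 kg.
Tool frame: the origin (TCP) lies between the finger pads; the fingertips stand 22 mm ahead of it and the grasp point (between the pads) lies 3 mm ahead of it; z points along the fingers, x is the direction in which the jaws open and shut, and the axes are right-handed (so a half turn about z gives the same grasp; the last joint's range is limited). The gripper opens to 94 mm and grips with 3 to 60 N. Pads are 16 mm wide; open, the fingers measure 119 mm over their backs; the gripper's body (75 mm by 177 mm) begins 78 mm behind the grasp point.
Start: joints at [-1.473, 0.245, 1.558, -0, 1.339, -0.174], TCP at [0.175, -0.626, 0.227] pointing down, gripper open.
Joint ranges: [-3.13, 3.13], [-1.02, 2.26], [0.13, 2.54], [-0.95, 4.09], [0.21, 2.88], [-2.74, 2.74]. Speed limits (rad/s): [2.57, 2.57, 3.14, 3.14, 3.14, 3.14].

### API

Orientations are given as a 3x3 rotation matrix whose columns are the frame's x, y, z axes.
In Python, from workcell import status, viewer, bot gives the robot as it stands. The module is installed in compiled form; this text tells all that it offers.
- The arm moves only by the tool jog_arm, never from a script. Its argument "motion" is a list of rows, each an object with "slide": the shift along the tool's x, y, z normalised to -1 to 1, where 1 is 0.06 m, a list of three; "spin": the turn about the tool's z normalised to -1 to 1, where 1 is 90 degrees; "fingers": the closure, from -1 (fully open) to 1 (shut), so that 0 is half open. A call has 1 to 20 rows; each row shifts and turns the commanded pose from where the row before left it, along the tool's axes as they then stand; what a row does not reach is not made up. A row lasts 1/8 s, in which the tool goes at most 62.5 mm and 10.7 degrees, less where a joint would pass 70% of its speed; a pose out of reach is approached as far as the arm can. A call with a number of a shift or a turn outside -1 to 1 is refused whole. A call with a gripper value outside its range is refused whole. The fingers move at their own pace and stop on an object; "grip_force" is the grip in N (left out, the last holds). Time passes only in rows, so rows that do not move let the fingers close. It gives the time, the measured TCP pose, the force and the opening at its end, in the units of the state.
- status.sense(): the state, without advancing time (a new reading comes with each control period).
- viewer.capture(name): name is "side" or "top"; returns a dict with "img" (384x512x3 uint8, red, green, blue), "depth" (384x512 float32, m along the optical axis (not along the pixel's ray), 0 where there is no reading), "K" (3x3 intrinsics, pixels), "extrinsics" (4x4, takes a point from camera to world coordinates). Camera axes: x right, y up, looking along -z (the intrinsics and any distortion apply to the point x, -y, -z); pixel columns grow to the right and rows downward; lengths in m; the calibration is good to about 2 mm. A picture is of the moment at which its call begins.
- bot.close_job(): hands the job in, once; it reports no verdict.
Trained networks look in a picture, given as the dict that the camera call returned (one of the last four; its "shot" number tells which), for a name from the list of things; names that differ only in an ending like _2 or _b are one class to them, and where a whole thing is asked for, a point or a joint stands for the part that bears it (a point fixed in the world has none). Each returns a list of dicts, best first, with "p" (0 to 1); they miss things now and then, are a little off and sometimes report something else, mostly with a low value. They report only what shows in the picture. A call takes as long as a camera call.
- viewer.find_in(picture, query): "uv" ([column, row] in pixels, amid what is visible of it).
- viewer.silhouettes(picture, query): "pixels" (384x512 bool, what is visible of it) and "uv" ([column, row] in pixels, amid what is visible of it).
- viewer.spot_point(picture, query): "uv" ([column, row] in pixels: a listed point, or the origin of a listed thing).
The state is a dict: "clock": time; "joint_positions": joint angles; "qd": joint speeds; "joint_torque": joint torques, N m; "position": TCP position; "tcp_rot": TCP orientation; "contact_force": force on the tool from outside, world axes, zero at the start; "wrist_torque": the same for the moment, N m; "grip_width": finger opening in m.
Only numpy, scipy, OpenCV 4.12 (cv2) and the standard library are available. Lean on these libraries where they do the work, as an engineer would, in place of code of your own. Each camera call takes 0.05 s, during which the arm holds its last target. There are 200 camera calls.

## Working session

There is one attempt and no reset: what is moved stays moved. The work goes in short steps, Python scripts to look and compute and a tool call to move; the robot and the scene stay as the last step left them, time stands still between calls to the robot, and variables do not carry over. Pictures are saved under pics/ and viewed, about 8 in all and at most 12, crops included, and the job is handed in when it is done.

Besides the shell and the picture viewer there is one more tool, called after ">>>" as name(argument=value, ...), one argument or row to a line, values as JSON. jog_arm: Moves the arm, as the interface text tells. Scaled input: -1 to 1 covers 0.06 m each way for a shift and 90 degrees each way for a turn. Its arguments: {"type":"object","properties":{"motion":{"type":"array","items":{"type":"object","properties":{"slide":{"type":"array","items":{"type":"number","minimum":-1,"maximum":1}},"spin":{"type":"number","minimum":-1,"maximum":1},"fingers":{"type":"number"}}}},"grip_force":{"type":"number"}},"required":["motion"]}

```bash
mkdir -p pics
cat > h.py <<'E'
import numpy as np, cv2
from workcell import status, viewer, bot
def pts(c):
    d=c["depth"];K=np.array(c["K"]);E=np.array(c["extrinsics"])
    v,u=np.mgrid[:384,:512]
    P=np.stack([(u-K[0,2])/K[0,0]*d,-(v-K[1,2])/K[1,1]*d,-d],-1)
    W=P@E[:3,:3].T+E[:3,3]; W[d==0]=np.nan
    return W
def rect(W,m,zlo,zhi):
    s=m&(W[...,2]>zlo)&(W[...,2]<zhi)
    p=W[s]
    if len(p)<10: return None
    r=cv2.minAreaRect((p[:,:2]*1000).astype(np.float32))
    return [np.round(r[0],1),np.round(r[1],1),round(r[2],1)],len(p),np.round(np.median(p,0),4)
E
python3 - <<'E'
from h import *
s=status.sense(); print(s["clock"],s["position"],s["tcp_rot"],s["grip_width"])
for n in ("top","side"):
    c=viewer.capture(n); W=pts(c); print(n,c["K"],c["extrinsics"],[k for k in c])
    cv2.imwrite(f"pics/{n}0.png",c["img"][...,::-1])
    np.savez(f"{n}0.npz",W=W,img=c["img"])
    for q in ("scanner","oak_mid","flat_offcut","tall_box","low_box","wood_dial","index_mark"):
        r=viewer.silhouettes(c,q)
        for x in r[:2]:
            m=x["pixels"]; z=W[m][:,2]; zt=np.nanpercentile(z,95) if m.any() else 0
            print(q,round(x["p"],2),np.round(x["uv"]),"ztop",round(float(zt),4),rect(W,m,zt-.006,zt+.004))
    for q in ("plate_mid","dial_grip","index_mark","oak_mid"):
        for x in viewer.spot_point(c,q)[:1]:
            u,v=np.round(x["uv"]).astype(int); print("pt",q,round(x["p"],2),u,v,np.round(W[min(v,383),min(u,511)],4))
E
```

```text
0.0 [ 0.1744366  -0.62558606  0.22640808] [[ 2.68434737e-01 -9.63297854e-01 -1.88852930e-04]
 [-9.63296148e-01 -2.68434622e-01  1.83950019e-03]
 [-1.82268125e-03 -3.11864449e-04 -9.99998290e-01]] 0.09374686629609612
top [[421.22167572   0.         266.65431038]
 [  0.         421.22167572 194.43470083]
 [  0.           0.           1.        ]] [[-0.01841399  0.99330954 -0.11400474  0.36477303]
 [-0.99959001 -0.01578901  0.02388556  0.03226724]
 [ 0.02192573  0.11439783  0.99319303  1.25034112]
 [ 0.          0.          0.          1.        ]] ['img', 'depth', 'K', 'extrinsics', 'shot']
scanner 0.67 [369. 192.] ztop 0.0512 ([array([ 501.5, -300.6]), array([110.1, 167.3]), 10.9], 575, array([ 0.4957, -0.2727,  0.0475]))
scanner 0.19 [205. 197.] ztop 0.0286 ([array([508.3, 187.1]), array([119.2,  43.4]), 8.9], 498, array([0.5068, 0.186 , 0.0257]))
oak_mid 0.56 [132. 194.] ztop 0.0354 ([array([506.6, 395.9]), array([32.9, 88.1]), 87.0], 292, array([0.5065, 0.3961, 0.0322]))
flat_offcut 0.67 [207. 194.] ztop 0.0286 ([array([508.2, 187.9]), array([119.2,  44.9]), 9.0], 520, array([0.507
[... 1696 characters left out ...]
ztop 0.0254 ([array([510.2, 190. ]), array([120.2,  47.2]), 11.6], 576, array([0.5097, 0.1921, 0.0236]))
tall_box 0.64 [254. 202.] ztop 0.1 ([array([546.1,  48.8]), array([89.1, 63.5]), 86.7], 450, array([0.5457, 0.0529, 0.0987]))
low_box 0.67 [252. 173.] ztop 0.0621 ([array([556.8, -87.2]), array([61.9, 82.3]), 1.7], 288, array([ 0.5565, -0.084 ,  0.0602]))
index_mark 0.8 [270. 149.] ztop 0.0488 ([array([ 487.9, -292.7]), array([137.8, 104.7]), 81.2], 220, array([ 0.4987, -0.268 ,  0.0448]))
pt plate_mid 0.7 274 146 [ 0.4914 -0.2833  0.0435]
pt dial_grip 0.51 268 130 [ 0.5172 -0.4839 -0.0019]
pt index_mark 0.23 272 156 [ 0.4982 -0.224   0.0386]
pt oak_mid 0.71 265 322 [0.5072 0.4112 0.0277]
```

Run:
```python
from h import *
d=np.load("top0.npz");W=d["W"];img=d["img"]
def ax(m,name):
    p=W[m][:,:2]; r=cv2.minAreaRect((p*1000).astype(np.float32)); b=cv2.boxPoints(r)
    e=b[1]-b[0];f=b[2]-b[1]; L=e if np.linalg.norm(e)>np.linalg.norm(f) else f
    c,s=np.linalg.svd(p-p.mean(0),full_matrices=False)[2][0]
    print(name,len(p),np.round(r[0],1),"size",np.round(r[1],1),"long axis deg",round(np.degrees(np.arctan2(L[1],L[0]))%180,1),"pca",round(np.degrees(np.arctan2(s,c))%180,1),"mean",np.round(p.mean(0),4))
x,y,z=W[...,0],W[...,1],W[...,2]; g=img.astype(int).sum(-1)
R=(x>.38)&(x<.62)&(y>-.45)&(y<-.17)
ax(R&(z>.03)&(z<.06),"scanner")
ax(R&(z>.066),"bar")
ax(R&(z>.041)&(z<.052)&(g<150)&(y>-.30),"plate")
ax((z>.025)&(z<.04)&(y>.3)&(y<.5)&(x>.4)&(x<.6),"oak")
big=cv2.resize(img[...,::-1][20:370,90:450],None,fx=2.2,fy=1.65,interpolation=cv2.INTER_NEAREST)
a=cv2.resize(img[...,::-1][140:250,320:430],(560,560),interpolation=cv2.INTER_CUBIC)
cv2.imwrite("pics/scan.png",a)
s=cv2.resize(img[...,::-1],None,fx=1.5,fy=1.5); cv2.imwrite("pics/topbig.png",s)
# obstacle heights near robot
for y0 in np.arange(-.2,.3,.05):
    m=(y>y0)&(y<y0+.05)&(x<.85)
    print(round(y0,2),"maxz by x:",[(round(x0,2),round(float(np.nanmax(np.where(m&(x>x0)&(x<x0+.1),z,-1))),3)) for x0 in (.15,.25,.35,.45,.55,.65,.75)])
```

```text
scanner 2433 [ 499.5 -302.6] size [120.5 181. ] long axis deg 97.9 pca 97.6 mean [ 0.4982 -0.2985]
bar 160 [ 466.1 -268.5] size [ 30.7 221.8] long axis deg 116.1 pca 116.3 mean [ 0.4562 -0.2504]
plate 44 [ 463.6 -266.7] size [25.1 29.8] long axis deg 97.7 pca 79.2 mean [ 0.4598 -0.2649]
oak 360 [506.5 396.1] size [33.5 88.2] long axis deg 177.5 pca 177.9 mean [0.5061 0.3956]
-0.2 maxz by x: [(0.15, 0.672), (0.25, 0.04), (0.35, 0.1), (0.45, 0.009), (0.55, 0.01), (0.65, 0.102), (0.75, 0.111)]
-0.15 maxz by x: [(0.15, 0.736), (0.25, 0.735), (0.35, 0.095), (0.45, 0.068), (0.55, 0.068), (0.65, 0.103), (0.75, 0.111)]
-0.1 maxz by x: [(0.15, 0.741), (0.25, 0.741), (0.35, 0.083), (0.45, 0.069), (0.55, 0.068), (0.65, 0.044), (0.75, 0.065)]
-0.05 maxz by x: [(0.15, 0.732), (0.25, 0.734), (0.35, 0.064), (0.45, 0.068), (0.55, 0.067), (0.65, 0.049), (0.75, 0.063)]
-0.0 maxz by x: [(0.15, 0.537), (0.25, 0.517), (0.35, 0.065), (0.45, 0.106), (0.55, 0.107), (0.65, 0.057), (0.75, 0.065)]
0.05 maxz by x: [(0.15, 0.337), (0.25, 0.338), (0.35, 0.031), (0.45, 0.106), (0.55, 0.105), (0.65, 0.067), (0.75, 0.07)]
0.1 maxz by x: [(0.15, 0.038), (0.25, 0.039), (0.35, 0.008), (0.45, 0.007), (0.55, 0.008), (0.65, 0.065), (0.75, 0.073)]
0.15 maxz by x: [(0.15, 0.038), (0.25, 0.038), (0.35, 0.028), (0.45, 0.031), (0.55, 0.031), (0.65, 0.043), (0.75, 0.072)]
0.2 maxz by x: [(0.15, 0.037), (0.25, 0.038), (0.35, 0.023), (0.45, 0.029), (0.55, 0.028), (0.65, 0.043), (0.75, 0.071)]
0.25 maxz by x: [(0.15, 0.037), (0.25, 0.039), (0.35, 0.007), (0.45, 0.007), (0.55, 0.009), (0.65, 0.043), (0.75, 0.072)]
```

View pics/topbig.png

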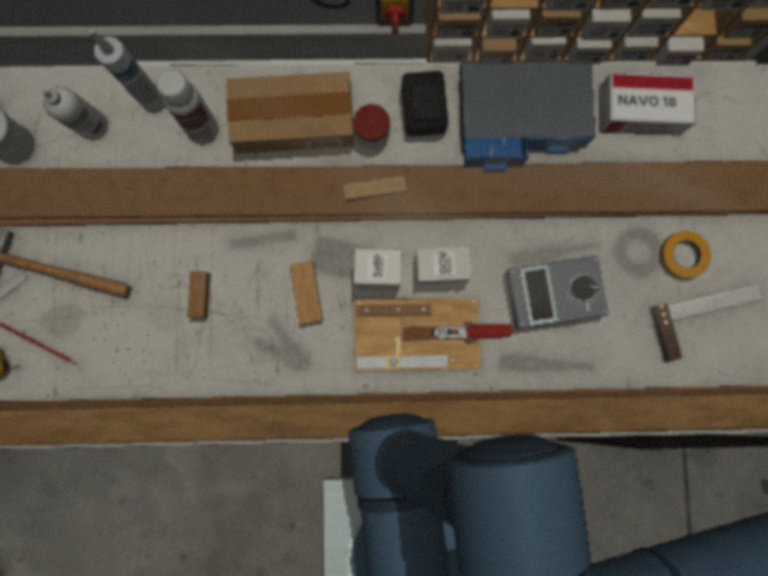

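View pics/scan.png

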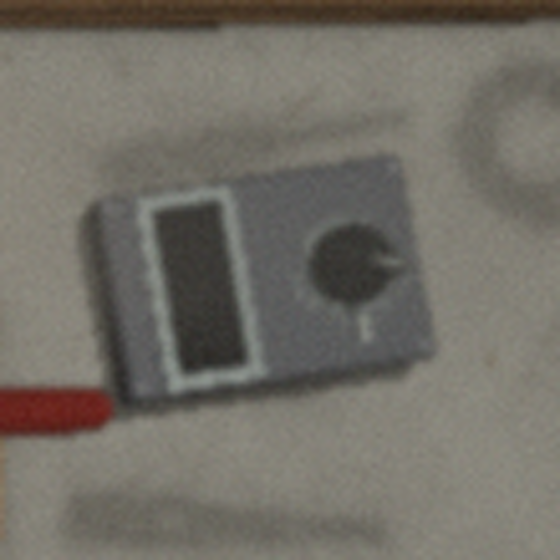

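The top view shows the plate at about (205,290) in the crop and the dial at (350,262). The pointer aims right (world -y) and the index is at (367,325), so the dial has to turn about 70° clockwise. The oak block is the left offcut, at (198,295) in the ×1.5 view. I'll go above the dial next.

>>> jog_arm(
  motion=[
    {"slide": [-0.246, -0.547, 0.036], "spin": 0, "fingers": -1},
    {"slide": [-0.246, -0.547, 0.036]},
    {"slide": [-0.246, -0.547, 0.036]},
    {"slide": [-0.246, -0.547, 0.036]},
    {"slide": [-0.246, -0.547, 0.036]},
    {"slide": [-0.246, -0.547, 0.036]},
    {"slide": [-0.246, -0.547, 0.036]},
    {"slide": [-0.246, -0.547, 0.036]},
    {"slide": [-0.246, -0.547, 0.036]},
    {"slide": [-0.246, -0.547, 0.036]},
    {"slide": [-0.246, -0.547, 0.036]},
    {"slide": [-0.246, -0.547, 0.036]},
    {"spin": -0.1},
    {"spin": -0.1},
    {"spin": -0.1},
    {"spin": -0.1},
    {"spin": -0.1},
    {"spin": -0.1},
    {"spin": -0.1},
    {"slide": [0, 0, 0]},
  ],
  grip_force=20,
)

```text
schema error: expected keys slide, spin, fingers
```

```bash
cat >> h.py <<'E'
def plan(target,yaw):
    s=status.sense(); R=np.array(s["tcp_rot"]); p=np.array(s["position"])
    y=np.degrees(np.arctan2(R[1,0],R[0,0])); d=R.T@(np.array(target)-p)
    sp=-((yaw-y+180)%360-180)
    print("clock",s["clock"],"pos",np.round(p,4),"yaw",round(y,2),"tilt",np.round(R[:,2],3),"q",np.round(s["joint_positions"],2),"w",round(s["grip_width"],4),"F",np.round(s["contact_force"],1))
    print("slide total units",np.round(d/.06,3),"spin total units",round(sp/90,4))
E
python3 - <<'E'
from h import *
d=np.load("top0.npz");W=d["W"];img=d["img"]
x,y,z=W[...,0],W[...,1],W[...,2]; g=img.astype(int).sum(-1)
m=(z>.066)&(x>.47)&(x<.55)&(y>-.39)&(y<-.31)
p=W[m][:,:2]; r=cv2.minAreaRect((p*1000).astype(np.float32)); V=np.linalg.svd(p-p.mean(0))[2][0]
print("bar",len(p),r,p.mean(0),"pca",np.degrees(np.arctan2(V[1],V[0]))%180,"z",np.nanmedian(z[m]))
# plate: dark pixels in image region (cols/rows of crop)
sub=np.zeros_like(m); sub[178:218,346:372]=1
dm=(sub>0)&(g<200); print("plate px",dm.sum(),np.nanmedian(z[dm]))
q=W[dm][:,:2]; r=cv2.minAreaRect((q*1000).astype(np.float32)); print("plate",r,q.mean(0))
lev=(img[...,0].astype(int)>img[...,1]+60)&(y<-.05)&(y>-.3)&(x>.3)&(x<.5); print("lever",np.nanmin(W[lev],0),np.nanmax(W[lev],0))
plan([.506,-.3495,.2],-11.5)
E
```

```text
bar 64 ((505.9456787109375, -350.4213562011719), (45.73276138305664, 10.801843643188477), 78.45513153076172) [ 0.50582758 -0.34964849] pca 80.13066303854148 z 0.07378846566827968
plate px 387 0.046519832060405886
plate ((485.98516845703125, -270.0754699707031), (111.23978424072266, 37.5913200378418), 17.069992065429688) [nan nan]
lever [ 0.41565631 -0.19697303  0.07875846] [ 0.43291867 -0.12048043  0.09978785]
clock 1.2 pos [ 0.1745 -0.6261  0.2274] yaw -74.43 tilt [-0.  0. -1.] q [-1.47  0.25  1.56 -0.    1.34 -0.17] w 0.094 F [0.1 0.7 0.7]
slide total units [-2.958 -6.56   0.457] spin total units -0.6992
```

>>> jog_arm(
  motion=[
    {"slide": [-0.246, -0.547, 0.038], "spin": 0, "fingers": -1},
    {"slide": [-0.246, -0.547, 0.038], "spin": 0, "fingers": -1},
    {"slide": [-0.246, -0.547, 0.038], "spin": 0, "fingers": -1},
    {"slide": [-0.246, -0.547, 0.038], "spin": 0, "fingers": -1},
    {"slide": [-0.246, -0.547, 0.038], "spin": 0, "fingers": -1},
    {"slide": [-0.246, -0.547, 0.038], "spin": 0, "fingers": -1},
    {"slide": [-0.246, -0.547, 0.038], "spin": 0, "fingers": -1},
    {"slide": [-0.246, -0.547, 0.038], "spin": 0, "fingers": -1},
    {"slide": [-0.246, -0.547, 0.038], "spin": 0, "fingers": -1},
    {"slide": [-0.246, -0.547, 0.038], "spin": 0, "fingers": -1},
    {"slide": [-0.246, -0.547, 0.038], "spin": 0, "fingers": -1},
    {"slide": [-0.246, -0.547, 0.038], "spin": 0, "fingers": -1},
    {"slide": [0, 0, 0], "spin": -0.1, "fingers": -1},
    {"slide": [0, 0, 0], "spin": -0.1, "fingers": -1},
    {"slide": [0, 0, 0], "spin": -0.1, "fingers": -1},
    {"slide": [0, 0, 0], "spin": -0.1, "fingers": -1},
    {"slide": [0, 0, 0], "spin": -0.1, "fingers": -1},
    {"slide": [0, 0, 0], "spin": -0.1, "fingers": -1},
    {"slide": [0, 0, 0], "spin": -0.1, "fingers": -1},
    {"slide": [0, 0, 0], "spin": 0, "fingers": -1},
  ],
  grip_force=20,
)

```text
clock: 3.7
position: [0.5064, -0.3498, 0.2001]
tcp_rot: [[0.98, -0.2, 0.0], [-0.2, -0.98, -0.0], [0.0, 0.0, -1.0]]
contact_force: [-0.2, 0.4, 0.6]
grip_width: 0.0938
```

Run:
```python
from h import *
plan([.506,-.3498,.0755],-10.7)
c=viewer.capture("side"); cv2.imwrite("pics/side1.png",cv2.resize(c["img"][60:220,180:380,::-1],(800,640))[:600])
```

```text
clock 3.7 pos [ 0.5064 -0.3498  0.2001] yaw -11.54 tilt [ 0. -0. -1.] q [-0.79  0.19  1.67  0.    1.28 -0.59] w 0.0938 F [-0.2  0.4  0.6]
slide total units [-6.000e-03  1.000e-03  2.077e+00] spin total units -0.0093
```

View pics/side1.png

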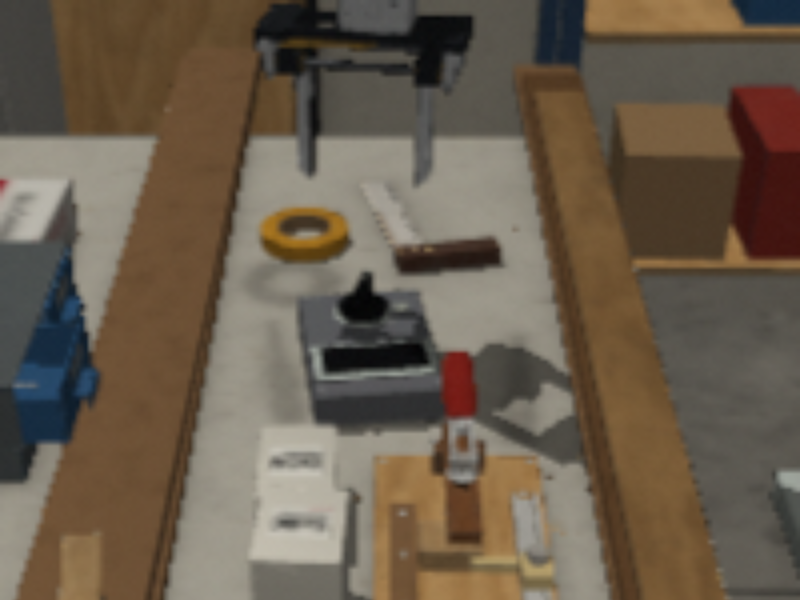

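The open gripper at (365,100) stands above the dial at (362,295), with the bar across the jaws. Descend and grip.

>>> jog_arm(
  motion=[
    {"slide": [0, 0, 0.297], "spin": -0.009, "fingers": -1},
    {"slide": [0, 0, 0.297], "spin": 0, "fingers": -1},
    {"slide": [0, 0, 0.297], "spin": 0, "fingers": -1},
    {"slide": [0, 0, 0.297], "spin": 0, "fingers": -1},
    {"slide": [0, 0, 0.297], "spin": 0, "fingers": -1},
    {"slide": [0, 0, 0.297], "spin": 0, "fingers": -1},
    {"slide": [0, 0, 0.297], "spin": 0, "fingers": -1},
    {"slide": [0, 0, 0], "spin": 0, "fingers": -1},
    {"slide": [0, 0, 0], "spin": 0, "fingers": 1},
    {"slide": [0, 0, 0], "spin": 0, "fingers": 1},
    {"slide": [0, 0, 0], "spin": 0, "fingers": 1},
    {"slide": [0, 0, 0], "spin": 0, "fingers": 1},
    {"slide": [0, 0, 0], "spin": 0, "fingers": 1},
    {"slide": [0, 0, 0], "spin": 0, "fingers": 1},
    {"slide": [0, 0, 0], "spin": 0, "fingers": 1},
    {"slide": [0, 0, 0], "spin": 0, "fingers": 1},
  ],
  grip_force=20,
)

```text
clock: 5.75
position: [0.5063, -0.3498, 0.0753]
tcp_rot: [[0.983, -0.184, -0.0], [-0.184, -0.983, 0.0], [-0.0, -0.0, -1.0]]
contact_force: [-0.3, -0.2, -0.2]
grip_width: 0.0172
```

Run:
```python
from h import *
plan([.506,-.3498,.0755],-82.2)
```

```text
clock 5.75 pos [ 0.5063 -0.3498  0.0753] yaw -10.62 tilt [-0.  0. -1.] q [-0.79  0.34  1.74 -0.    1.06 -0.6 ] w 0.0172 F [-0.3 -0.2 -0.2]
slide total units [-0.005  0.001 -0.003] spin total units 0.7954
```

>>> jog_arm(
  motion=[
    {"slide": [0, 0, 0], "spin": 0, "fingers": 1},
    {"slide": [0, 0, 0], "spin": 0, "fingers": 1},
    {"slide": [0, 0, 0], "spin": 0, "fingers": 1},
    {"slide": [0, 0, 0], "spin": 0.08, "fingers": 1},
    {"slide": [0, 0, 0], "spin": 0.08, "fingers": 1},
    {"slide": [0, 0, 0], "spin": 0.08, "fingers": 1},
    {"slide": [0, 0, 0], "spin": 0.08, "fingers": 1},
    {"slide": [0, 0, 0], "spin": 0.08, "fingers": 1},
    {"slide": [0, 0, 0], "spin": 0.08, "fingers": 1},
    {"slide": [0, 0, 0], "spin": 0.08, "fingers": 1},
    {"slide": [0, 0, 0], "spin": 0.08, "fingers": 1},
    {"slide": [0, 0, 0], "spin": 0.08, "fingers": 1},
    {"slide": [0, 0, 0], "spin": 0.075, "fingers": 1},
    {"slide": [0, 0, 0], "spin": 0, "fingers": 1},
    {"slide": [0, 0, 0], "spin": 0, "fingers": 1},
    {"slide": [0, 0, 0], "spin": 0, "fingers": 1},
  ],
  grip_force=20,
)

```text
clock: 7.75
position: [0.5076, -0.35, 0.0754]
tcp_rot: [[0.136, -0.991, 0.003], [-0.991, -0.136, -0.001], [0.001, -0.003, -1.0]]
contact_force: [4.7, -1.0, -3.1]
grip_width: 0.0111
```

Run:
```python
from h import *
plan([.506,-.3498,.0755],-82.2)
print(status.sense()["wrist_torque"])
```

```text
clock 7.75 pos [ 0.5076 -0.35    0.0754] yaw -82.2 tilt [ 0.003 -0.001 -1.   ] q [-0.79  0.34  1.74  0.    1.06  0.65] w 0.0111 F [ 4.7 -1.  -3.1]
slide total units [-0.007  0.025 -0.001] spin total units 0.0
[-0.14937922 -0.9340416  -0.06520477]
```

Grip width is 11.1 mm, so the bar was held through the turn. Open, rise and check.

>>> jog_arm(
  motion=[
    {"slide": [0, 0, 0], "spin": 0, "fingers": -1},
    {"slide": [0, 0, 0], "spin": 0, "fingers": -1},
    {"slide": [0, 0, 0], "spin": 0, "fingers": -1},
    {"slide": [0, 0, 0], "spin": 0, "fingers": -1},
    {"slide": [0, 0, 0], "spin": 0, "fingers": -1},
    {"slide": [0, 0, -0.3], "spin": 0, "fingers": -1},
    {"slide": [0, 0, -0.5], "spin": 0, "fingers": -1},
    {"slide": [0, 0, -0.5], "spin": 0, "fingers": -1},
    {"slide": [0, 0, -0.5], "spin": 0, "fingers": -1},
    {"slide": [0, 0, -0.5], "spin": 0, "fingers": -1},
    {"slide": [0, 0, -0.5], "spin": 0, "fingers": -1},
    {"slide": [-0.5, 0, 0], "spin": 0, "fingers": -1},
    {"slide": [-0.5, 0, 0], "spin": 0, "fingers": -1},
    {"slide": [-0.5, 0, 0], "spin": 0, "fingers": -1},
    {"slide": [-0.5, 0, 0], "spin": 0, "fingers": -1},
    {"slide": [-0.5, 0, 0], "spin": 0, "fingers": -1},
    {"slide": [-0.5, 0, 0], "spin": 0, "fingers": -1},
    {"slide": [-0.5, 0, 0], "spin": 0, "fingers": -1},
    {"slide": [-0.5, 0, 0], "spin": 0, "fingers": -1},
  ],
)

```text
clock: 10.12
position: [0.4736, -0.1112, 0.2448]
tcp_rot: [[0.136, -0.991, 0.002], [-0.991, -0.136, -0.001], [0.001, -0.002, -1.0]]
contact_force: [0.1, 0.7, 0.3]
grip_width: 0.0937
```

Run:
```python
from h import *
plan([.507,.397,.25],-92.3)
c=viewer.capture("top");W=pts(c);img=c["img"];np.savez("top1.npz",W=W,img=img)
cv2.imwrite("pics/scan1.png",cv2.resize(img[140:250,300:430,::-1],(650,550),interpolation=cv2.INTER_CUBIC))
x,y,z=W[...,0],W[...,1],W[...,2]
m=(z>.066)&(z<.09)&(x>.47)&(x<.55)&(y>-.39)&(y<-.31)
p=W[m][:,:2];print(len(p))
if len(p)>5:
    V=np.linalg.svd(p-p.mean(0))[2][0]; print(cv2.minAreaRect((p*1000).astype(np.float32)),np.degrees(np.arctan2(V[1],V[0]))%180)
```

```text
clock 10.125 pos [ 0.4736 -0.1112  0.2448] yaw -82.17 tilt [ 0.002 -0.001 -1.   ] q [-0.46 -0.17  1.95  0.    1.36  0.97] w 0.0937 F [0.1 0.7 0.3]
slide total units [-8.315 -1.705 -0.092] spin total units 0.1125
71
((505.937744140625, -349.91925048828125), (43.16227340698242, 12.504915237426758), 7.526036262512207) 7.362282705269223
```

View pics/scan1.png

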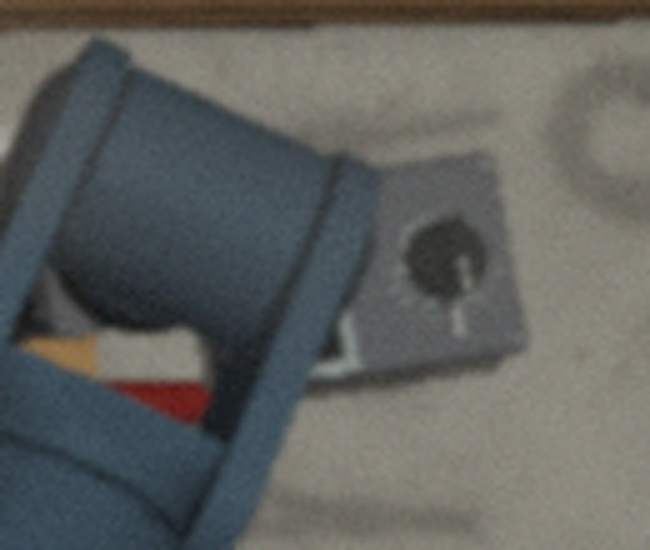

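The pointer line (465,270) lines up with the index (460,320), and the bar measures 7.4° against the scanner's 7.8°. On to the oak block.

>>> jog_arm(
  motion=[
    {"slide": [-0.594, -0.122, -0.007], "spin": 0, "fingers": -1},
    {"slide": [-0.594, -0.122, -0.007], "spin": 0, "fingers": -1},
    {"slide": [-0.594, -0.122, -0.007], "spin": 0, "fingers": -1},
    {"slide": [-0.594, -0.122, -0.007], "spin": 0, "fingers": -1},
    {"slide": [-0.594, -0.122, -0.007], "spin": 0, "fingers": -1},
    {"slide": [-0.594, -0.122, -0.007], "spin": 0, "fingers": -1},
    {"slide": [-0.594, -0.122, -0.007], "spin": 0, "fingers": -1},
    {"slide": [-0.594, -0.122, -0.007], "spin": 0, "fingers": -1},
    {"slide": [-0.594, -0.122, -0.007], "spin": 0, "fingers": -1},
    {"slide": [-0.594, -0.122, -0.007], "spin": 0, "fingers": -1},
    {"slide": [-0.594, -0.122, -0.007], "spin": 0, "fingers": -1},
    {"slide": [-0.594, -0.122, -0.007], "spin": 0, "fingers": -1},
    {"slide": [-0.594, -0.122, -0.007], "spin": 0, "fingers": -1},
    {"slide": [-0.594, -0.122, -0.007], "spin": 0, "fingers": -1},
    {"slide": [0, 0, 0], "spin": 0.056, "fingers": -1},
    {"slide": [0, 0, 0], "spin": 0.056, "fingers": -1},
    {"slide": [0, 0, 0], "spin": 0, "fingers": -1},
  ],
)

```text
clock: 12.3
position: [0.5076, 0.3962, 0.2503]
tcp_rot: [[-0.038, -0.999, 0.001], [-0.999, 0.038, 0.001], [-0.001, -0.001, -1.0]]
contact_force: [-1.0, -0.3, 0.3]
grip_width: 0.0938
```

Run:
```python
from h import *
plan([.507,.397,.025],-92.3)
c=viewer.capture("side");W=pts(c)
cv2.imwrite("pics/side2.png",cv2.resize(c["img"][180:384,160:380,::-1],(640,594)))
c=viewer.capture("top");W=pts(c);img=c["img"]
x,y,z=W[...,0],W[...,1],W[...,2]; g=img.astype(int).sum(-1)
R=(x>.36)&(x<.64)&(y>-.45)&(y<-.17)&(z>.02)&(z<.06)
p=W[R][:,:2]
print("scanner",cv2.minAreaRect((p*1000).astype(np.float32)))
sub=np.zeros_like(R);sub[165:230,335:385]=1
fr=(sub>0)&R&(g<230)&(img.max(-1)<85)
n,l,st,ce=cv2.connectedComponentsWithStats(fr.astype(np.uint8))
for i in range(1,n):
    if st[i,4]>30:
        q=W[l==i]; print("dark",st[i],np.round(q.mean(0),4),cv2.minAreaRect((q[:,:2]*1000).astype(np.float32)))
```

```text
clock 12.3 pos [0.5076 0.3962 0.2503] yaw -92.18 tilt [ 0.001  0.001 -1.   ] q [ 0.49  0.21  1.55 -0.    1.37  2.1 ] w 0.0938 F [-1.  -0.3  0.3]
slide total units [-0.01   0.014  3.756] spin total units 0.0013
scanner ((499.37646484375, -302.18170166015625), (120.46043395996094, 181.65821838378906), 7.872996807098389)
dark [338 181  16  39  90] [ 0.4747 -0.2175  0.0329] ((482.45953369140625, -215.7274627685547), (116.03985595703125, 22.102752685546875), 19.29218292236328)
dark [351 180  17  33 387] [ 0.4937 -0.2632  0.0464] ((494.180908203125, -263.3279113769531), (91.28349304199219, 37.115142822265625), 8.122461318969727)
dark [381 186   4  13  36] [ 0.5045 -0.3327  0.0502] ((504.0180358886719, -331.4671936035156), (10.222137451171875, 34.31449508666992), 89.55831146240234)
```

View pics/side2.png

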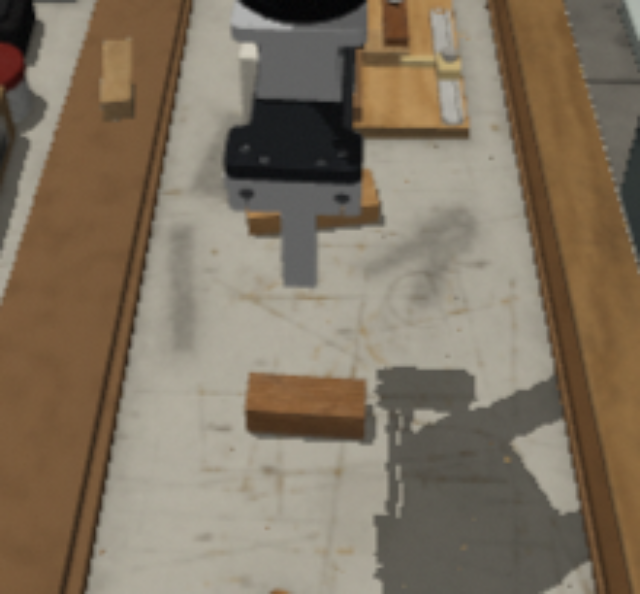

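The gripper is at (300,200), hanging high in front of the view, and the oak block is at (305,405). The depth coordinates put it directly below the gripper. Descend and grip.

>>> jog_arm(
  motion=[
    {"slide": [0, 0, 0.5], "spin": 0, "fingers": -1},
    {"slide": [0, 0, 0.5], "spin": 0, "fingers": -1},
    {"slide": [0, 0, 0.5], "spin": 0, "fingers": -1},
    {"slide": [0, 0, 0.5], "spin": 0, "fingers": -1},
    {"slide": [0, 0, 0.5], "spin": 0, "fingers": -1},
    {"slide": [0, 0, 0.5], "spin": 0, "fingers": -1},
    {"slide": [0, 0, 0.4], "spin": 0, "fingers": -1},
    {"slide": [0, 0, 0.33], "spin": 0, "fingers": -1},
    {"slide": [0, 0, 0], "spin": 0, "fingers": -1},
    {"slide": [0, 0, 0], "spin": 0, "fingers": 1},
    {"slide": [0, 0, 0], "spin": 0, "fingers": 1},
    {"slide": [0, 0, 0], "spin": 0, "fingers": 1},
    {"slide": [0, 0, 0], "spin": 0, "fingers": 1},
    {"slide": [0, 0, 0], "spin": 0, "fingers": 1},
    {"slide": [0, 0, 0], "spin": 0, "fingers": 1},
    {"slide": [0, 0, 0], "spin": 0, "fingers": 1},
    {"slide": [0, 0, 0], "spin": 0, "fingers": 1},
    {"slide": [0, 0, 0], "spin": 0, "fingers": 1},
  ],
  grip_force=25,
)

```text
clock: 14.65
position: [0.5071, 0.3963, 0.0254]
tcp_rot: [[-0.039, -0.999, -0.0], [-0.999, 0.039, 0.0], [-0.0, 0.0, -1.0]]
contact_force: [-0.7, -0.0, -0.1]
grip_width: 0.032
```

Run:
```python
from h import *
plan([.494,-.2632,.26],-82.2)
```

```text
clock 14.65 pos [0.5071 0.3963 0.0254] yaw -92.25 tilt [-0.  0. -1.] q [0.49 0.47 1.67 0.   1.   2.1 ] w 0.032 F [-0.7 -0.  -0.1]
slide total units [10.991 -0.212 -3.91 ] spin total units -0.1117
```

>>> jog_arm(
  motion=[
    {"slide": [0, 0, -0.15], "spin": 0, "fingers": 1},
    {"slide": [0, 0, -0.3], "spin": 0, "fingers": 1},
    {"slide": [0, 0, -0.4], "spin": 0, "fingers": 1},
    {"slide": [0, 0, -0.4], "spin": 0, "fingers": 1},
    {"slide": [0, 0, -0.4], "spin": 0, "fingers": 1},
    {"slide": [0, 0, -0.4], "spin": 0, "fingers": 1},
    {"slide": [0, 0, -0.4], "spin": 0, "fingers": 1},
    {"slide": [0, 0, -0.4], "spin": 0, "fingers": 1},
    {"slide": [0, 0, -0.4], "spin": 0, "fingers": 1},
    {"slide": [0, 0, -0.4], "spin": 0, "fingers": 1},
    {"slide": [0, 0, -0.25], "spin": 0, "fingers": 1},
    {"slide": [0, 0, 0], "spin": 0, "fingers": 1},
  ],
)

```text
clock: 16.15
position: [0.5077, 0.3966, 0.2615]
tcp_rot: [[-0.039, -0.999, 0.003], [-0.999, 0.039, 0.002], [-0.002, -0.003, -1.0]]
contact_force: [0.1, -0.3, -0.4]
grip_width: 0.0322
```

>>> jog_arm(
  motion=[
    {"slide": [0.2, 0, 0], "spin": 0, "fingers": 1},
    {"slide": [0.4, 0, 0], "spin": 0, "fingers": 1},
    {"slide": [0.6, 0, 0], "spin": 0, "fingers": 1},
    {"slide": [0.6, 0, 0], "spin": 0, "fingers": 1},
    {"slide": [0.6, 0, 0], "spin": 0, "fingers": 1},
    {"slide": [0.6, 0, 0], "spin": 0, "fingers": 1},
    {"slide": [0.6, 0, 0], "spin": 0, "fingers": 1},
    {"slide": [0.6, 0, 0], "spin": 0, "fingers": 1},
    {"slide": [0.6, 0, 0], "spin": 0, "fingers": 1},
    {"slide": [0.6, 0, 0], "spin": 0, "fingers": 1},
    {"slide": [0.6, 0, 0], "spin": 0, "fingers": 1},
    {"slide": [0.6, 0, 0], "spin": 0, "fingers": 1},
    {"slide": [0.6, 0, 0], "spin": 0, "fingers": 1},
    {"slide": [0.6, 0, 0], "spin": 0, "fingers": 1},
    {"slide": [0.6, 0, 0], "spin": 0, "fingers": 1},
    {"slide": [0.6, 0, 0], "spin": 0, "fingers": 1},
    {"slide": [0.6, 0, 0], "spin": 0, "fingers": 1},
    {"slide": [0.6, 0, 0], "spin": 0, "fingers": 1},
    {"slide": [0.4, 0, 0], "spin": 0, "fingers": 1},
    {"slide": [0.3, 0, 0], "spin": 0, "fingers": 1},
  ],
)

```text
clock: 18.65
position: [0.4804, -0.2581, 0.2581]
tcp_rot: [[-0.04, -0.999, -0.002], [-0.999, 0.04, 0.002], [-0.001, 0.002, -1.0]]
contact_force: [-0.1, -0.2, -0.9]
grip_width: 0.032
```

>>> jog_arm(
  motion=[
    {"slide": [0, -0.2, 0], "spin": -0.04, "fingers": 1},
    {"slide": [0, 0, 0], "spin": -0.04, "fingers": 1},
    {"slide": [0, 0, 0], "spin": -0.032, "fingers": 1},
    {"slide": [0, 0, 0], "spin": 0, "fingers": 1},
    {"slide": [0, 0, 0], "spin": 0, "fingers": 1},
  ],
)

```text
clock: 19.27
position: [0.4933, -0.2576, 0.2591]
tcp_rot: [[0.136, -0.991, -0.001], [-0.991, -0.136, 0.0], [-0.0, 0.0, -1.0]]
contact_force: [-0.3, -0.4, -0.2]
grip_width: 0.0316
```

Run:
```python
from h import *
plan([.494,-.2632,.083],-82.2)
for n in ("side","top"):
    c=viewer.capture(n);W=pts(c);np.savez(n+"3.npz",W=W,img=c["img"])
    r=viewer.silhouettes(c,"oak_mid")
    for x in r[:2]:
        p=W[x["pixels"]]; p=p[~np.isnan(p[:,0])]
        print(n,round(x["p"],2),np.round(x["uv"]),len(p),np.round(np.percentile(p,[3,50,97],axis=0),3).tolist())
    if n=="side": cv2.imwrite("pics/side3.png",cv2.resize(c["img"][60:220,180:380,::-1],(720,576)))
```

```text
clock 19.275 pos [ 0.4933 -0.2576  0.2591] yaw -82.2 tilt [-0.001  0.    -1.   ] q [-0.68  0.    1.77 -0.    1.37  0.75] w 0.0316 F [-0.3 -0.4 -0.2]
slide total units [ 9.600e-02 -1.000e-03  2.935e+00] spin total units -0.0
side 0.85 [272.  99.] 204 [[0.455, -0.261, 0.236], [0.509, -0.242, 0.254], [0.535, -0.236, 0.265]]
```

View pics/side3.png

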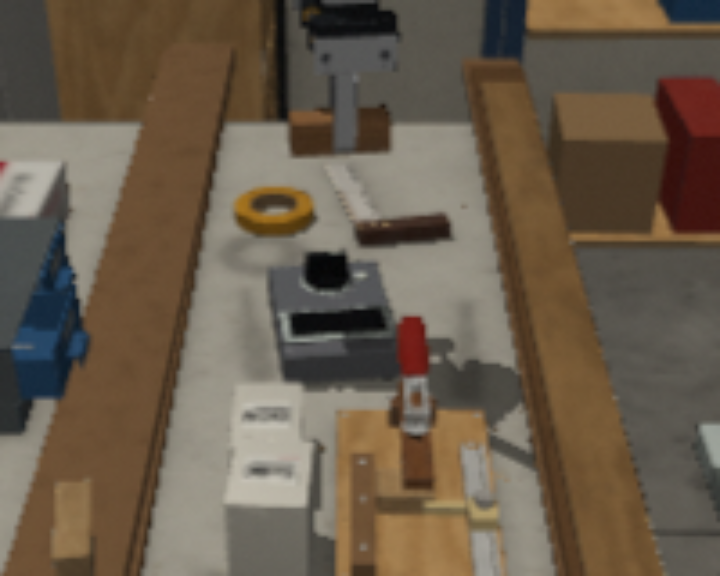

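The block is held level at (340,130), above the plate at (338,322). Lower it.

>>> jog_arm(
  motion=[
    {"slide": [0.048, 0, 0.2], "spin": 0, "fingers": 1},
    {"slide": [0.048, 0, 0.35], "spin": 0, "fingers": 1},
    {"slide": [0, 0, 0.35], "spin": 0, "fingers": 1},
    {"slide": [0, 0, 0.35], "spin": 0, "fingers": 1},
    {"slide": [0, 0, 0.35], "spin": 0, "fingers": 1},
    {"slide": [0, 0, 0.3], "spin": 0, "fingers": 1},
    {"slide": [0, 0, 0.2], "spin": 0, "fingers": 1},
    {"slide": [0, 0, 0.1], "spin": 0, "fingers": 1},
    {"slide": [0, 0, 0], "spin": 0, "fingers": 1},
    {"slide": [0, 0, 0], "spin": 0, "fingers": 1},
  ],
)

```text
clock: 20.72
position: [0.4947, -0.2638, 0.1282]
tcp_rot: [[0.136, -0.991, 0.001], [-0.991, -0.136, -0.001], [0.001, -0.001, -1.0]]
contact_force: [0.2, -0.2, -0.2]
grip_width: 0.0318
```

```bash
cat > look.py <<'E'
from h import *
plan([.494,-.2632,.083],-82.2)
c=viewer.capture("side");W=pts(c)
for x in viewer.silhouettes(c,"oak_mid")[:1]:
    p=W[x["pixels"]]; p=p[~np.isnan(p[:,0])]; print(len(p),np.round(np.percentile(p,[1,50,99],axis=0),4).tolist())
    top=p[p[:,2]>np.percentile(p[:,2],97)-.004]; print("top",len(top),np.round(np.median(top,0),4),cv2.minAreaRect((top[:,:2]*1000).astype(np.float32)))
cv2.imwrite("pics/side_%d.png"%c["shot"],cv2.resize(c["img"][110:180,230:320,::-1],(720,560),interpolation=cv2.INTER_CUBIC)); print(c["shot"])
E
python3 look.py
```

```text
clock 20.725 pos [ 0.4947 -0.2638  0.1282] yaw -82.17 tilt [ 0.001 -0.001 -1.   ] q [-0.69  0.15  1.86 -0.    1.13  0.74] w 0.0318 F [ 0.2 -0.2 -0.2]
slide total units [-0.013  0.011  0.754] spin total units 0.0004
288 [[0.441, -0.5348, -0.0031], [0.5057, -0.252, 0.1244], [0.5489, -0.2341, 0.149]]
top 89 [ 0.5027 -0.2609  0.1335] ((497.9986877441406, -256.69146728515625), (49.216373443603516, 87.8128662109375), 84.7227783203125)
9
```

>>> jog_arm(
  motion=[
    {"slide": [-0.01, 0.01, 0.15], "spin": 0, "fingers": 1},
    {"slide": [0, 0, 0.2], "spin": 0, "fingers": 1},
    {"slide": [0, 0, 0.2], "spin": 0, "fingers": 1},
    {"slide": [0, 0, 0.1], "spin": 0, "fingers": 1},
    {"slide": [0, 0, 0.08], "spin": 0, "fingers": 1},
    {"slide": [0, 0, 0.02], "spin": 0, "fingers": 1},
    {"slide": [0, 0, 0], "spin": 0, "fingers": 1},
    {"slide": [0, 0, 0], "spin": 0, "fingers": 1},
    {"slide": [0, 0, 0], "spin": 0, "fingers": 1},
  ],
)

```text
clock: 21.95
position: [0.4937, -0.263, 0.0827]
tcp_rot: [[0.136, -0.991, 0.0], [-0.991, -0.136, -0.0], [0.0, -0.0, -1.0]]
contact_force: [-0.1, -0.2, -1.1]
grip_width: 0.0318
```

```bash
python3 look.py; ls pics
```

```text
clock 21.95 pos [ 0.4937 -0.263   0.0827] yaw -82.16 tilt [ 0. -0. -1.] q [-0.69  0.21  1.88  0.    1.04  0.74] w 0.0318 F [-0.1 -0.2 -1.1]
slide total units [ 0.004 -0.004 -0.005] spin total units 0.0004
235 [[0.4476, -0.2968, 0.0408], [0.5056, -0.2511, 0.0808], [0.5404, -0.2403, 0.0903]]
top 91 [ 0.506  -0.2595  0.0878] ((495.3216247558594, -262.5367431640625), (88.43028259277344, 34.989540100097656), 8.63178539276123)
10
scan.png
scan1.png
side0.png
side1.png
side2.png
side3.png
side_10.png
side_9.png
top0.png
topbig.png
```

View pics/side_10.png

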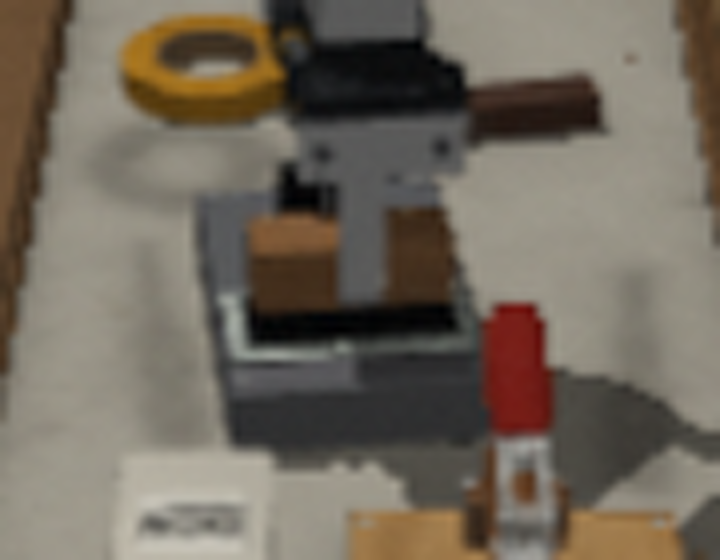

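The block (250–455, 210–310) hovers over the black plate and lines up with it. Its measured centre is (0.495, -0.263) against the plate's (0.494, -0.263). Its top is at about 0.089 m, so the underside is about 11 mm above the plate.

```bash
python3 -c "
from h import *
print(bot.close_job()); print(status.sense()['grip_width'])"
```

```text
the job is handed in; nothing more can be done
None
the job is handed in; nothing more can be done
```

I set the dial to the index, then picked up the oak block, carried it over the two boxes, and handed the job in at about 22 s. The gripper is holding the block over the sensor plate; no verdict was reported.

What the last checks showed:
- **Dial:** after I let go, the bar measured 7.4° against 7.8° for the scanner, an error of about 0.01 rad. The pointer lined up with the index in the picture.
- **Block position:** its centre was measured at (0.495, −0.263) m against (0.494, −0.263) m for the plate. Its length was within about 1° of the plate's.
- **Height:** the underside is about 11 mm above the plate, worked out from the gripper's height. The side camera's depth reads 9–10 mm, which still falls within the 3–20 mm allowed.
- **Grip and contact:** the finger opening was 32 mm and the tool vertical. The outside force was about 1 N, with no sign of the block touching the scanner.
- **Boxes and flat offcut:** I planned the path to pass well above them and saw no disturbance, but I did not measure their positions again at the end.

One call was refused early on because its rows left out some keys. It caused no movement, and no other check failed or disagreed.

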